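# Find the open contact gap with a feeler gauge

## Task

Take the feeler gauge from its stand and find by feel which of the three contact gaps in the top of the switch is open: the blade jams part-way in the closed ones. Leave the gauge standing fully home in an open gap, its flange flat on the switch, and let go. Be gentle with the contacts (never press the gauge on the switch harder than about 2 kg) and leave the other things where they are.

Things in the scene. Friction and masses are not known exactly. Their poses are not given: they have to be found in the camera images.
- feeler: feeler gauge standing in its stand. Origin: middle of the blade's tip; own z up along blade and handle. Steel blade 4 mm thick (own y), 10 mm wide (own x), 30 mm long, its lower edge rounded to 2 mm radius. Above it a flange (z = 30 to 34 mm; 34 mm in x, 22 mm in y), then the handle (z = 34 to 78 mm). About 70 g
- handle (a point): middle of the gauge's handle, 56 mm above the blade's tip. Upright black block, 30 mm (gauge's x) by 16 mm (y), 44 mm high: grip it across y from above
- gauge_stand: fixed aluminium block, 54 (own x) x 46 (own y) x 36 mm high, with an upright through-slot 14 (x) x 8 (y) mm in its middle that holds the blade; the gauge's flange lies on its top. Origin at the centre of its underside. Lift the gauge straight up 40 mm to clear it
- switch_plate: fixed grey plate 128 (own x) x 124 (y) mm, origin at the centre of its underside, z up. A rail along y on it carries the switch: a grey body 104 (x) x 86 (y) mm, black terminal steps on both x sides (124 mm over all), flat top at z = 58 mm. The switch is clipped on up to 8 mm either way along y from the plate's middle and holds there; its own pose is not measured
- gap_middle (a point): nominal mouth of the middle gap, in the plane of the switch's top over the plate's middle; the true gap lies up to 8 mm off along the plate's y. A gap is a slot 14 mm long (plate's x), 6 mm wide (y), with 45 degree funnels along both long sides: 20 mm wide at the top, 6 mm wide from 7 mm depth down. No funnel at the ends
- gap_left (a point): nominal mouth of the gap 28 mm to the plate's +y side; same shape, and the same offset as the middle one. In a closed gap the contacts stop the blade about 12 mm below the top. In an open gap it goes in 30 mm, until the flange lies on the top (tip 28 mm above the plate's underside)
- gap_right (a point): nominal mouth of the gap 28 mm to the plate's -y side; same shape and same offset as the others. Which gap is open differs each time, set by a hidden slide: at least one is, now and then two
- heatsink: small finned aluminium heatsink, 50 x 42 x 23 mm; a bystander, origin at the centre of its underside
- cap_blue: blue capacitor can standing upright, 22 mm across, 41 mm high; a bystander, origin at the centre of its underside
- relay_orange: orange relay block, 28 x 30 x 36 mm; a bystander, origin at the centre of its underside
- terminal_green: green terminal block, 14 x 51 x 18 mm; a bystander, origin at the centre of its underside
- toroid_bare: dark ring core, 36 mm across, 12 mm high; a bystander, origin at the centre of its underside
- croc_red: red crocodile clip lying flat, 62 x 12 x 12 mm; a bystander, origin at the centre of its underside

How it is judged:
By the outcome, as a careful person would: the job done as asked, in the order asked, and still so for the second after the job is handed in, with the robot touching nothing.
It also fails if it takes over 51 s, if anything falls off the work surface, if the arm or the gripper's body presses on something with over 40 N, if the wrist force passes 120 N, or if a joint passes its speed limit or range.

## Robot

A 6-joint arm with a two-finger parallel gripper is mounted at the origin on a cart in front of the work surface, level with it; the furniture and walls round the work are solid. World frame = base frame: x ahead of the robot, y to its left, z up, the work surface at z = 0. Lengths are in m, angles in rad, forces in N, time in s.
With the tool pointing down it reaches from about 0.35 to 0.875 m from the base axis. Payload 4.2 kg.
Tool frame: the origin (TCP) lies between the finger pads; the fingertips stand 11 mm ahead of it and the grasp point (between the pads) lies 8 mm behind it; z points along the fingers, y is the line along which they close (so a half turn about z gives the same grasp; the last joint's range is limited). The gripper opens to 85 mm and grips with 20 to 120 N. Pads are 22 mm wide; open, the fingers measure 114 mm over their backs; the gripper's body (76 mm by 85 mm) begins 54 mm behind the grasp point. The pads swing forward as they close: fully open they stand 13 mm farther back than shut.
Start: joints at [-1.083, 0.385, 0.008, 0, -1.194, -0.259], TCP at [0.142, -0.609, 0.242] pointing down, gripper open.
Joint ranges: [-3.14, 3.14], [-1.21, 2.06], [-1.07, 1.41], [-3.16, 2.05], [-2.99, -0.16], [-3.1, 3.1]. Speed limits (rad/s): [2.79, 2.79, 3.14, 3.14, 3.14, 3.14].

## Interface

Orientations are given as [roll, pitch, yaw] about the fixed x, y, z axes, in that order (R = Rz(yaw) Ry(pitch) Rx(roll)).
In Python, from workcell import move_ptp, move_linear, movej, ungrasp, clamp, pause, solve_ik, get_state, get_image, MotionError, close_job gives the robot as it stands. Calls block until the motion is done:
- move_ptp(position, orientation): joint-space move of the TCP to a pose.
- move_linear(position, vel=0.15, attitude=None, guard=None): straight line of the TCP; attitude=None keeps the orientation; vel is the mean speed in m/s. With guard (N) it stops when the force on the tool has changed by that much, and returns True; else False.
- movej(angles): joint-space move.
- ungrasp() and clamp(newtons=None): open the fingers fully, or close them until they stop; newtons is the grip in N (None keeps the last).
- pause(seconds).
- solve_ik(position, orientation): joint angles nearest the present ones, or None.
- get_state(): the state.
- get_image(name): name is "scene" or "top"; returns a dict with "frame" (420x560x3 uint8, red, green, blue), "fx", "fy", "cx", "cy" (pixels), "D" ([k1, k2, p1, p2, k3] as OpenCV has them; the pictures are not rectified), "R" (3x3) and "t" (3): a world point X has camera coordinates R X + t. Camera axes: x right, y down, z forward; pixel columns grow to the right and rows downward; lengths in m; the calibration is good to about 2 mm. A picture is of the moment at which its call begins. There is no depth.
A pose or a line that the arm cannot do raises MotionError and nothing moves.
- close_job(): hands the job in; it is judged then, once.
The state is a dict: "time": time; "joint_positions": joint angles; "joint_velocities": joint speeds; "effort": joint torques, N m; "tcp_pos": TCP position; "ee_rot": TCP orientation; "contact_force": force on the tool from outside, world axes, zero at the start; "moment": the same for the moment, N m; "gripper_width": finger opening in m; "finger_force": force on a finger pad.
Only numpy, scipy, OpenCV 4.12 (cv2) and the standard library are available. Lean on these libraries where they do the work, as an engineer would, in place of code of your own. Each camera call takes 0.05 s, during which the arm holds its last target. There are 200 camera calls.

## Working session

There is one attempt and no reset: what is moved stays moved. The work goes in short steps, each a Python script; the robot and the scene stay as the last script left them, time stands still between calls to the robot, and variables do not carry over. Pictures are saved under pics/ and viewed, at most 10 in all, crops included, and the job is handed in when it is done.

```bash
mkdir -p pics; ls
python3 - <<'E'
from workcell import *
import cv2,numpy as np
for n in("scene","top"):
    d=get_image(n); cv2.imwrite(f"pics/{n}0.png",d["frame"][:,:,::-1])
    print(n,d["fx"],d["fy"],d["cx"],d["cy"],d["D"],np.round(d["R"],4).tolist(),d["t"])
print(get_state())
E
```

```text
pics
scene 413.8947871764874 413.8947871764874 283.08396790578297 213.85703545590053 [-0.12623058  0.          0.          0.          0.        ] [[-0.887, -0.4618, -0.0013], [-0.2593, 0.5003, -0.8261], [0.3821, -0.7324, -0.5635]] [0.57380701 0.07905585 0.96409803]
top 426.4024989902966 426.4024989902966 274.6157927673196 208.6933841520288 [0.04542162 0.         0.         0.         0.        ] [[-0.0127, -0.9999, -0.0082], [-0.982, 0.014, -0.1882], [0.1883, 0.0056, -0.9821]] [0.27495282 0.51661079 0.80340449]
{'time': 0.1, 'joint_positions': array([-1.08341365e+00,  3.85474888e-01,  6.75182298e-03, -4.31041470e-04,
       -1.19402514e+00, -2.58617552e-01]), 'joint_velocities': array([-1.49736628e-03, -1.76606777e-03,  3.29985643e-03,  1.10464841e-03,
       -1.55089404e-04, -5.98258566e-05]), 'effort': array([-4.85834098e-04, -3.93319702e+01,  1.88929099e+01,  4.19787169e+00,
       -2.57226638e-03,  7.36025299e-06]), 'tcp_pos': array([ 0.14164282, -0.608213  ,  0.24133026]), 'ee_rot': array([ 3.13960323e+00, -1.12011195e-04, -2.91298639e+00]), 'contact_force': array([0.34583233, 0.75319378, 0.06915752]), 'moment': array([ 0.01625702, -0.01755447, -0.00787238]), 'finger_force': 0.0, 'gripper_width': 0.08517984001127851}
```

View pics/scene0.png

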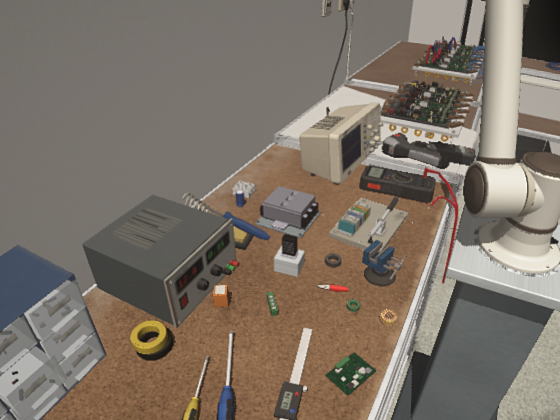

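View pics/top0.png

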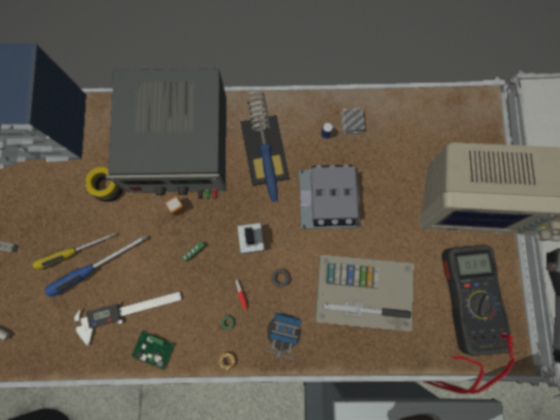

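The scene picture shows the gauge in its stand near (289,250) and the switch at (290,207). In the top picture the handle is at about (250,237), and the switch is at (333,195) with its gaps near (319,192), (333,191) and (347,191). I'll enlarge both in the top view.

Run:
```python
import cv2,numpy as np
a=cv2.imread("pics/top0.png")
c=a[155:260,225:365]
c=cv2.convertScaleAbs(c,alpha=1.4,beta=15)
cv2.imwrite("pics/topc.png",cv2.resize(c,None,fx=5.7,fy=5.7,interpolation=cv2.INTER_CUBIC))
```

```text
(no output)
```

View pics/topc.png

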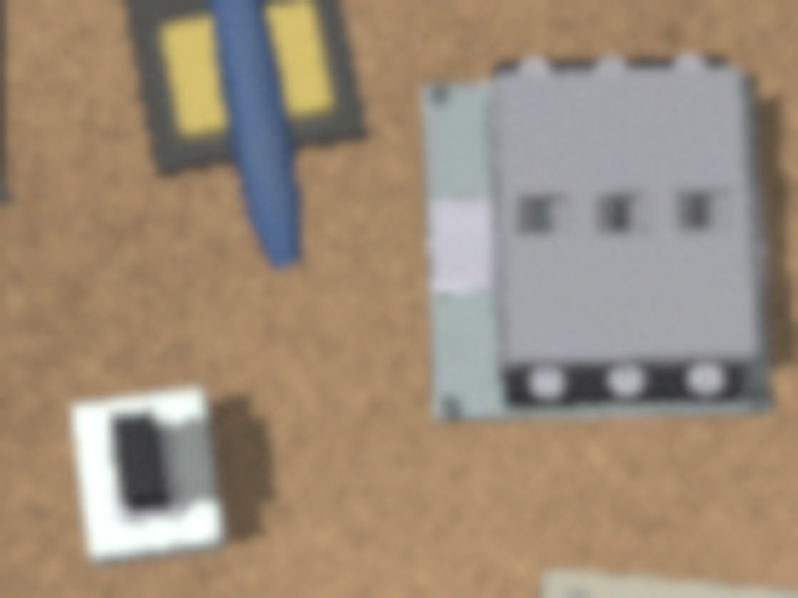

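```bash
cat > h.py <<'E'
from workcell import *
import cv2,numpy as np
def px2w(d,uv,z):
    K=np.array([[d["fx"],0,d["cx"]],[0,d["fy"],d["cy"]],[0,0,1]])
    n=cv2.undistortPoints(np.array(uv,float).reshape(-1,1,2),K,np.array(d["D"])).reshape(-1,2)
    R=np.array(d["R"]);C=-R.T@d["t"]
    r=np.c_[n,np.ones(len(n))]@R
    return (C+r*((z-C[2])/r[:,2])[:,None])[:,:2]
def proj(d,X):
    K=np.array([[d["fx"],0,d["cx"]],[0,d["fy"],d["cy"]],[0,0,1]])
    return cv2.projectPoints(np.array(X,float).reshape(-1,1,3),cv2.Rodrigues(np.array(d["R"]))[0],np.array(d["t"]),K,np.array(d["D"]))[0].reshape(-1,2)
E
python3 - <<'E'
from h import *
d=get_image("top")
c=lambda l:(np.array(l)+.5)/5.7-.5+np.array([225,155])
def rep(n,l,z):
    p=px2w(d,c(l),z);print(n,np.round(p,4).tolist(),"mean",p.mean(0).round(4))
    if len(p)==4:
        e=np.roll(p,-1,0)-p;print("  len",np.linalg.norm(e,axis=1).round(4),"ang",np.degrees(np.arctan2(e[:,1],e[:,0])).round(1))
rep("stand",[(72,403),(203,387),(222,545),(92,560)],.036)
rep("handle",[(112,416),(155,412),(172,507),(128,513)],.084)
rep("body",[(497,75),(748,68),(763,358),(505,362)],.058)
rep("gaps",[(542,213),(624,213),(704,213)],.058)
rep("plate",[(422,85),(748,68),(772,412),(436,420)],.0)
E
```

```text
stand [[0.4899, 0.3441], [0.495, 0.2976], [0.4389, 0.2913], [0.4342, 0.3368]] mean [0.4645 0.3174]
  len [0.0468 0.0565 0.0458 0.0561] ang [ -83.8 -173.6   95.8    7.4]
handle [[0.478, 0.3261], [0.4791, 0.3118], [0.4472, 0.3062], [0.4454, 0.3208]] mean [0.4624 0.3162]
  len [0.0144 0.0324 0.0147 0.033 ] ang [ -85.4 -170.1   97.     9.3]
body [[0.6018, 0.1919], [0.6029, 0.1033], [0.499, 0.1031], [0.4988, 0.1921]] mean [0.5506 0.1476]
  len [0.0886 0.1039 0.089  0.103 ] ang [-8.930e+01 -1.799e+02  9.010e+01 -1.000e-01]
gaps [[0.5515, 0.1776], [0.5511, 0.149], [0.5506, 0.1211]] mean [0.5511 0.1492]
plate [[0.6152, 0.2154], [0.6199, 0.0922], [0.4885, 0.0897], [0.4872, 0.2132]] mean [0.5527 0.1526]
  len [0.1233 0.1314 0.1235 0.1281] ang [ -87.8 -178.9   90.6    1. ]
```

Sizes come out right: stand 46×56 mm, switch body 104×89 mm, gap pitch 28 mm. Next is the grasp.

Run:
```python
from h import *
g=[0.4630,0.3166]; yaw=np.radians(7.5)
for y in(yaw,yaw-np.pi): print(solve_ik([*g,.2],[np.pi,0,y]))
q=[solve_ik([*g,.2],[np.pi,0,y]) for y in(yaw,yaw-np.pi)]
y=[yaw,yaw-np.pi][int(np.argmin([abs(k[5]) if k is not None else 9 for k in q]))]
print("yaw",y)
move_ptp([0.2,-0.4,0.35],[np.pi,0,-2.91])
move_ptp([*g,.18],[np.pi,0,y])
print(get_state()["contact_force"],get_state()["time"])
print("hit",move_linear([*g,.058],vel=.1,guard=12))
s=get_state();print(s["tcp_pos"],s["ee_rot"],s["contact_force"])
if s["tcp_pos"][2]<.062:
    clamp(40); s=get_state();print(s["gripper_width"],s["finger_force"],s["contact_force"],s["moment"])
    move_linear([*g,.146],vel=.08)
    s=get_state();print(s["tcp_pos"],s["contact_force"],s["gripper_width"],s["time"])
```

```text
[ 8.88674768e-01  3.10936251e-01 -2.14885906e-01  4.44089210e-16
 -1.04497417e+00  8.13021252e-01]
[ 8.88674768e-01  3.10936251e-01 -2.14885906e-01 -4.44089210e-16
 -1.04497417e+00 -2.32857140e+00]
yaw 0.1308996938995747
[ 0.39338368 -0.44855906  0.49300306] 3.8667
hit False
[0.46336093 0.31699151 0.05866574] [-3.14068834e+00 -1.16606196e-03  1.31101885e-01] [0.54690324 0.10649536 1.17304066]
0.015745905273156002 41.34663283824921 [ 0.11389117 -0.47914601  1.39139772] [ 0.22069983  0.06136369 -0.00986807]
[0.46266232 0.31625843 0.14532226] [ 0.28755484  0.72196678 -1.54651931] 0.015535922814866758 7.1167
```

Run:
```python
from h import *
move_linear([0.5509,0.1485,.134],vel=.12,attitude=[np.pi,0,0])
for n in("scene","top"):
    d=get_image(n); cv2.imwrite(f"pics/{n}1.png",d["frame"][:,:,::-1])
    p=proj(d,[[.551,.1485,.058],[.551,.1485,.082]]);print(n,p)
s=get_state();print(s["tcp_pos"],s["ee_rot"],s["time"])
a=cv2.imread("pics/scene1.png")[150:250,230:350];b=cv2.imread("pics/top1.png")[145:245,280:380]
cv2.imwrite("pics/c1.png",np.hstack([cv2.resize(a,(480,400),interpolation=2),cv2.resize(b,(400,400),interpolation=2)])[:,:800])
```

```text
scene [[289.66118261 198.87218623]
 [289.73432107 190.63258854]]
top [[334.30482293 191.97788503]
 [335.90844559 189.17082851]]
[0.55075503 0.14903055 0.13408274] [-3.14145969e+00 -1.57492019e-04  9.13298182e-04] 8.95
```

View pics/c1.png

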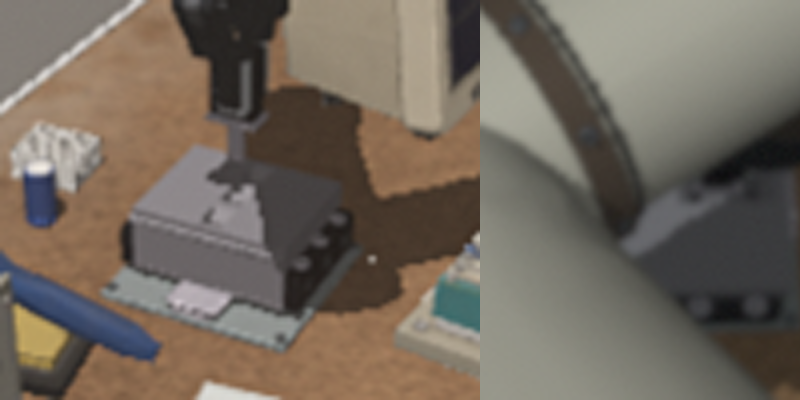

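The blade tip shows at about (289.5,190) in the scene picture. Its predicted position is (289.7,190.6), so the gauge hangs right over the middle gap. I'll probe with a guard.

```bash
cat >> h.py <<'E'
def probe(x,y):
    move_linear([x,y,.116],vel=.12)
    f0=get_state()["contact_force"]
    h=move_linear([x,y,.0800],vel=.025,guard=7)
    s=get_state();print("hit",h,"tipdepth mm",round((.110-s["tcp_pos"][2])*1e3,1),"tcp",s["tcp_pos"].round(4),"dF",(s["contact_force"]-f0).round(1),"M",s["moment"].round(2),"w",round(s["gripper_width"],4),"t",s["time"])
    return h,s
E
python3 -c "
from h import *
probe(.5509,.1485)"
```

```text
hit False tipdepth mm 29.8 tcp [0.551  0.1486 0.0802] dF [-1.1  1.7  1.2] M [ 0.31  0.15 -0.05] w 0.0156 t 10.8417
```

The middle gap let the blade in all the way, so it's open. I'll seat the flange, release and check.

Run:
```python
from h import *
p=get_state()["tcp_pos"]; f0=get_state()["contact_force"]
print(move_linear([.5509,.1485,.077],vel=.01,guard=5))
s=get_state();print(s["tcp_pos"],s["contact_force"]-f0,s["moment"])
ungrasp(); pause(.3)
s=get_state();print(s["tcp_pos"],s["contact_force"],s["gripper_width"])
move_linear([.5509,.1485,.20],vel=.1)
move_ptp([.40,-.05,.32],[np.pi,0,-.6]); pause(.3)
for n in("scene","top"):
    d=get_image(n); cv2.imwrite(f"pics/{n}2.png",d["frame"][:,:,::-1])
    print(n,proj(d,[[.551,.1485,.058],[.551,.1485,.106]]))
print(get_state()["time"])
a=cv2.imread("pics/scene2.png")[150:250,240:340];b=cv2.imread("pics/top2.png")[145:245,280:380]
cv2.imwrite("pics/c2.png",np.hstack([cv2.resize(a,(400,400),interpolation=2),cv2.resize(b,(400,400),interpolation=2)]))
```

```text
True
[0.55094486 0.14861771 0.0801373 ] [ 0.45932416 -0.90257238  3.65758984] [0.08503559 0.18788059 0.05336703]
[0.55034839 0.14853792 0.07933719] [ 0.60243233 -0.96727346  0.00777428] 0.08573678656891223
scene [[289.66118261 198.87218623]
 [289.80868751 182.1787884 ]]
top [[334.30482293 191.97788503]
 [337.60672128 186.19858266]]
14.8583
```

View pics/c2.png

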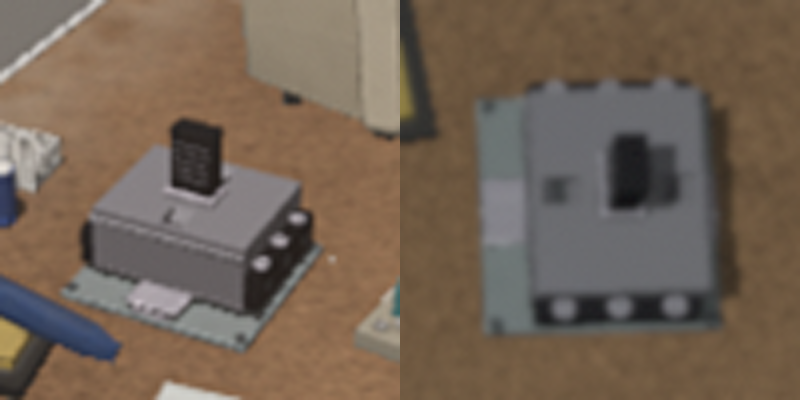

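Both pictures show the gauge upright in the middle gap. Its handle top is at about (290,181) in the scene view against a predicted (289.8,182.2), and its flange lies flat on the top. The gripper is clear, so I'm handing the job in.

```bash
python3 -c "
from workcell import *
print(close_job())"
```

```text
the job is handed in; nothing more can be done
None
```

The middle gap is open: the gauge went in about 30 mm without jamming (peak contact about 5 N), and it now stands released with its flange flat on the switch. The job was handed in at about 15 s; I did not probe the other two gaps.

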